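# Swing the bench magnifier over the seed dish

### The arm

A 6-joint arm with a two-finger parallel gripper is mounted at the origin on the work surface. World frame = base frame: x ahead of the robot, y to its left, z up, the work surface at z = 0. Lengths are in mm, angles in rad, forces in N, time in s.
With the tool pointing down it reaches from about 350 to 850 mm from the base axis. Payload 8.1 kg.
Tool frame: the origin (TCP) lies midway between the tips of the shut fingers; the grasp point (between the pads) lies 19 mm behind it (ctrl.grip_depth is the distance from the TCP to the grasp point, in mm); z points along the fingers, y is the line along which they close (so a half turn about z gives the same grasp; the last joint's range is limited). The gripper opens to 93 mm and grips with 3 to 60 N. Pads are 15 mm wide; open, the fingers measure 128 mm over their backs; the gripper's body (75 mm by 188 mm) begins 65 mm behind the grasp point.
Start: joints at [-1.32, 0.13, 1.488, -0, 1.523, -0.085], TCP at [197.735, -566.486, 218.635] pointing down, gripper open.
Joint ranges: [-2.96, 2.96], [-0.89, 2.26], [0.02, 2.5], [-1.34, 4.48], [0, 2.73], [-2.66, 2.66]. Speed limits (rad/s): [2.39, 2.39, 2.79, 3.14, 3.14, 3.14].

### API

Orientations are given as a rotation vector (axis times angle).
In Python, from cell import ctrl gives the robot as it stands.
- The arm moves only by the shell command python3 -m jog 'ROWS'. ROWS is JSON, one flat list of numbers, 7 for each row, row after row: the turn, a rotation vector about the tool's x, y, z in units of 360 degrees (1.0 is 360 degrees), then the shift along the tool's x, y, z in units of 0.3 m (1.0 is 0.3 m), then the opening, from -1 (shut) to 1 (fully open). A call has 1 to 10 rows; each row is the pose to reach, as a shift and turn from the pose commanded when the call began, along the tool's axes at that moment, turning the shorter way round; what a row does not reach only later rows make up. A row lasts 1/8 s, in which the tool goes at most 62.5 mm and 10.7 degrees, less where a joint would pass 70% of its speed; a pose out of reach is approached as far as the arm can. A call with a number of a shift or a turn outside -1 to 1 is refused whole. A call with a gripper value outside its range is refused whole. The fingers move at their own pace and stop on an object; the grip force is fixed at half the most. Time passes only in rows, so rows that repeat a pose let the fingers close. It gives the time, the measured TCP pose, the force, the opening and the grip force at its end, in the units of the state.
- ctrl.get_obs(): the state, without advancing time (a new reading comes with each control period).
- ctrl.grab_frame(name): name is "scene" or "side" or "wrist"; returns the picture (400x640x3 uint8, red, green, blue); there is no depth.
- ctrl.calibration(name): a dict with "fx", "fy", "cx", "cy" (pixels), "world_to_cam" (4x4, takes a point from world to camera coordinates); the wrist camera has in their place "T_tool_cam" (4x4, takes a point from camera to tool coordinates, whose origin is the TCP and whose axes are the flange's). Camera axes: x right, y up, looking along -z (the intrinsics and any distortion apply to the point x, -y, -z); pixel columns grow to the right and rows downward; lengths in mm; the calibration is good to about 2 mm. A picture is of the moment at which its call begins: read the wrist's pose just before it. calibration takes no time and is no camera call.
- ctrl.job_done(): hands the job in; it is judged then, once.
The state is a dict: "time": time; "joint_pos": joint angles; "qd": joint speeds; "joint_efforts": joint torques, N m; "tcp_pos": TCP position; "eef_rot": TCP orientation; "ft_force": force on the tool from outside, world axes, zero at the start; "moment": the same for the moment, N m; "finger_gap": finger opening in mm; "finger_force": force on a finger pad.
Only numpy, scipy, OpenCV 4.12 (cv2) and the standard library are available. Lean on these libraries where they do the work, as an engineer would, in place of code of your own. Each camera call takes 0.05 s, during which the arm holds its last target. There are 200 camera calls.

### The job

Two sprung tilting magnifiers stand parked on the seed-testing bench. Push the one that has the dish of seeds on its pad over, past upright, until it snaps down against its front stop and stays there, with the lens over the dish. Leave the other magnifier parked and do not move the dish of seeds.

Things in the scene. Friction and masses are not known exactly. Their poses are not given: they have to be found in the camera images.
- magnifier (a joint): tilt (rad) of the lens of the magnifier with the dish on its pad: 0 = parked, leaning 23 deg back from upright, away from the dish, towards the robot; 0.40 = upright, the over-centre point; 1.28 = front stop, leaning 50 deg over the dish. A spring holds it at either stop: about 4 N at the rim's top starts it, falling to nothing at upright; beyond, it snaps over by itself, away from what pushes it.
- stand_a: that magnifier's grey base plate, 230 x 110 mm, screwed to the bench, white pad on its front part, level hinge axle across it 40 mm up between two aluminium cheeks. On the axle a 14 mm wide bar carries a clear lens in a grey frame: disc 70 mm across, 8 mm thick, in the bar's plane, centred 140 mm from the axle. Origin on the bench under the axle; x points to the dish, y along the axle, z up.
- magnifier_rim (a point): topmost point of that lens's frame, mid-width and mid-thickness, 175 mm from the axle; 201 mm above the bench parked, 215 mm upright, 152 mm at the front stop. Turns with the lens: z points from the axle out along the bar, y along the axle (level), x square to the lens towards the side it is to be pushed to.
- spare (a joint): tilt (rad) of the other magnifier, same build and same joint values but no dish of seeds on its pad; it starts parked (0) and is to stay so. The two stand left and right, some 0.35 to 0.6 m apart, either way round, each turned up to 23 degrees.
- dish: low round glass dish, 78 mm across, 16 mm high, 3 mm wall, with a layer of dark seeds; loose on the white pad (12 mm above the bench) of the magnifier to be used, 100 to 120 mm in front of its axle. Origin at the centre of its underside, z up.

How it is judged (in metres and radians):
At the end, for the whole second after the job is handed in: The magnifier over the dish of seeds rests at its front stop (within 0.12 rad, 7 degrees), the other magnifier is parked (within 0.12 rad, 7 degrees) and the dish of seeds is within 20 mm of where it stood (value of joint magnifier above 1.16 rad and value of joint spare below 0.12 rad and distance of dish from where it was at the start of the episode below 0.02 m); the robot touches nothing.
It fails at once if the other magnifier is swung past upright (value of joint spare above 0.4 rad).
It also fails if it takes over 32 s, if anything falls off the work surface, if the arm or the gripper's body presses on something with over 40 N, if the wrist force passes 120 N, or if a joint passes its speed limit or range.

## Working session

There is one attempt and no reset: what is moved stays moved. The work goes in short steps, Python scripts to look and compute and a shell command to move; the robot and the scene stay as the last step left them, time stands still between calls to the robot, and variables do not carry over. Pictures are saved under pics/ and viewed, at most 10 in all, crops included, and the job is handed in when it is done.

```bash
mkdir -p pics; python3 - <<'E'
from cell import ctrl
import cv2,numpy as np
for n in("scene","side"):
    cv2.imwrite(f"pics/{n}0.png",ctrl.grab_frame(n)[:,:,::-1]); c=ctrl.calibration(n); print(n,{k:np.round(v,3).tolist() if k!='x' else v for k,v in c.items()})
o=ctrl.get_obs();print(o['time'],o['tcp_pos'],o['eef_rot'],o['ft_force'])
E
```

```text
scene {'fx': 361.844, 'fy': 361.844, 'cx': 320.328, 'cy': 200.262, 'world_to_cam': [[-0.393, 0.919, -0.004, 235.557], [-0.737, -0.313, 0.599, 356.044], [0.55, 0.238, 0.8, -1414.204], [0.0, 0.0, 0.0, 1.0]]}
side {'fx': 460.248, 'fy': 460.248, 'cx': 320.663, 'cy': 197.242, 'world_to_cam': [[-0.934, -0.357, -0.009, 578.109], [0.214, -0.579, 0.787, -276.015], [-0.286, 0.733, 0.617, -821.577], [0.0, 0.0, 0.0, 1.0]]}
0.1 [ 197.61643798 -565.98547965  217.69645095] [-3.09580280e+00 -5.24737991e-01  1.89854840e-04] [-0.95367712  0.00483218 -0.68355761]
```

View pics/scene0.png

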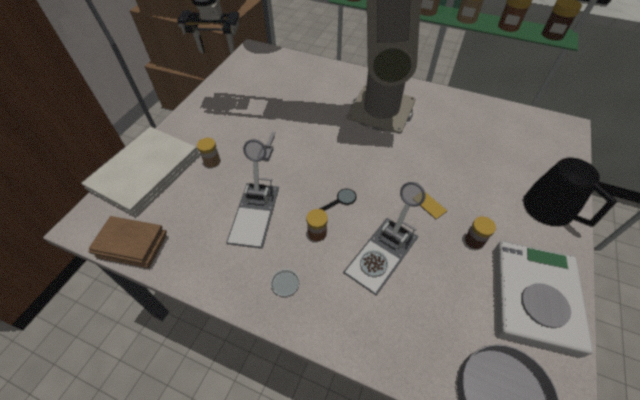

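View pics/side0.png

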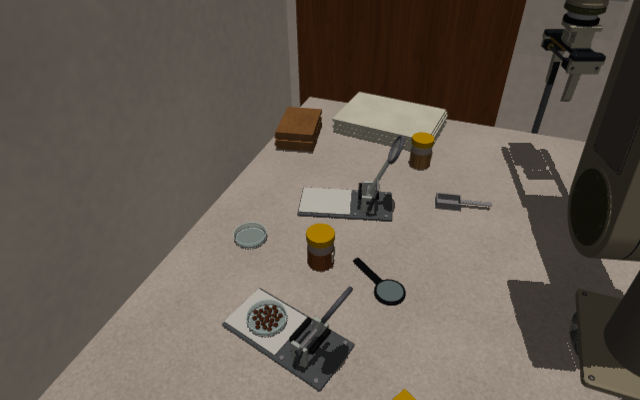

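The scene view shows the dish (374,263) on the right-hand magnifier, with its axle near (398,233) and lens at (412,194). The side view shows the same dish at (267,318) and lens tip at (350,291). The spare is on the left of the scene view, at (257,185).

```bash
cat > h.py <<'E'
from cell import ctrl
import cv2,numpy as np
def cast(n,uv,z):
    c=ctrl.calibration(n);W=np.array(c['world_to_cam']);uv=np.atleast_2d(uv).astype(float)
    d=np.c_[(uv[:,0]-c['cx'])/c['fx'],-(uv[:,1]-c['cy'])/c['fy'],-np.ones(len(uv))]@W[:3,:3]
    o=-W[:3,:3].T@W[:3,3]
    return o+d*((z-o[2])/d[:,2])[:,None]
def proj(n,p):
    c=ctrl.calibration(n);W=np.array(c['world_to_cam']);q=W[:3,:3]@p+W[:3,3]
    return np.array([c['cx']+c['fx']*q[0]/-q[2],c['cy']+c['fy']*q[1]/q[2]])
E
python3 - <<'E'
from h import *
for n,seed,dish,lens in(("scene",(355,272),(374,263),(412,194)),("side",(243,323),(267,318),(350,291))):
    im=cv2.imread(f"pics/{n}0.png");hsv=cv2.cvtColor(im,cv2.COLOR_BGR2HSV)
    print(n,im[seed[1],seed[0]],"dish",cast(n,dish,20).round())
    m=((im.min(2)>165)).astype(np.uint8)
    k,lab=cv2.connectedComponents(m)
    ys,xs=np.nonzero(lab==lab[seed[1],seed[0]]);P=cast(n,np.c_[xs,ys],12)[:,:2]
    print(len(xs),cv2.minAreaRect(P.astype(np.float32)),cv2.boxPoints(cv2.minAreaRect(P.astype(np.float32))).round())
im=cv2.imread("pics/scene0.png")[150:300,330:450];im2=cv2.imread("pics/side0.png")[270:395,215:365]
cv2.imwrite("pics/c.png",np.hstack([cv2.resize(im,(400,500),interpolation=2),cv2.resize(im2,(400,500),interpolation=2)]))
E
```

```text
scene [163 166 168] dish [[655. 185.  20.]]
255980 ((158.7410888671875, -213.534423828125), (1894.882568359375, 3419.163330078125), 22.718454360961914) [[-1375.   998.]
 [  -55. -2156.]
 [ 1693. -1425.]
 [  372.  1729.]]
side [162 170 176] dish [[656. 183.  20.]]
255974 ((1000.2864990234375, -751.561767578125), (3563.72802734375, 2324.06396484375), 18.91910171508789) [[-1062.  -230.]
 [ -309. -2429.]
 [ 3063. -1273.]
 [ 2309.   925.]]
```

View pics/c.png

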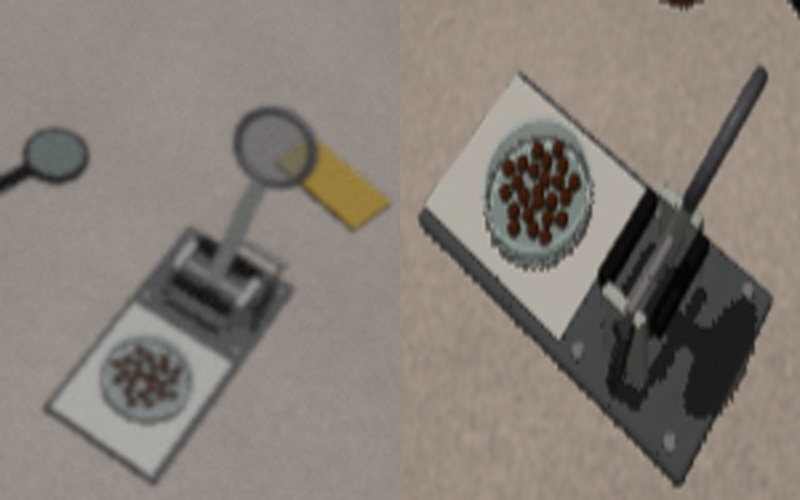

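The crop shows the pad corners clearly in both halves: scene (45,408), (153,480), (237,357), (138,302) and side (520,72), (425,207), (563,338), (645,192). The lens centre is at (275,147) in the scene half and the rim tip at (762,70) in the side half.

```bash
python3 - <<'E'
from h import *
sc=np.array([[45,408],[153,480],[237,357],[138,302]])/3.333+[330,150]
si=np.array([[120,72],[25,207],[163,338],[245,192]])/[2.667,4]+[215,270]
for n,q in(("scene",sc),("side",si)):
    P=cast(n,q,12)[:,:2]
    f=P[:2].mean(0);b=P[2:].mean(0);d=f-b
    print(n,P.round().tolist(),"yaw",np.degrees(np.arctan2(d[1],d[0])),"len",np.hypot(*d))
    e=P[0]-P[1];e2=P[3]-P[2];print('edge yaw',[np.degrees(np.arctan2(v[1],v[0])) for v in (e,e2)])
# lens centre parked: z=40+140cos23=168.9 ; 55 mm behind axle
L=cast("scene",np.array([275,147])/3.333+[330,150],168.9)[0]
R=cast("side",np.array([360,72])/[2.667,4]+[215,270],201)[0]
print("lens",L.round(),"rim from side",R.round())
D=np.array([655.5,184]);d=D-L[:2];print("lens->dish",np.degrees(np.arctan2(d[1],d[0])),np.hypot(*d))
o=ctrl.get_obs();from scipy.spatial.transform import Rotation as Ro
print(Ro.from_rotvec(o['eef_rot']).as_matrix().round(3))
E
```

```text
scene [[710.0, 117.0], [735.0, 217.0], [604.0, 248.0], [585.0, 155.0]] yaw -15.275171525380266 len 132.64769029358348
edge yaw [np.float64(-103.60053417606325), np.float64(-101.03637482821551)]
side [[706.0, 117.0], [731.0, 214.0], [610.0, 243.0], [589.0, 152.0]] yaw -15.02533886547916 len 123.1330643089538
edge yaw [np.float64(-104.70968677104463), np.float64(-103.04753986114903)]
lens [504. 223. 169.] rim from side [490. 210. 201.]
lens->dish -14.439211380422083 156.41113170197104
[[ 0.944  0.33  -0.   ]
 [ 0.33  -0.944  0.002]
 [ 0.    -0.002 -1.   ]]
```

```bash
python3 -m jog '[0,0,0,0,0,-0.37,-1, 0,0,0,0,0,-0.37,-1, 0,0,0.094,0.75,-0.62,-0.37,-1, 0,0,0.094,0.75,-0.62,-0.37,-1, 0,0,0.094,0.75,-0.62,-0.37,-1, 0,0,0.094,0.75,-0.62,-0.37,-1, 0,0,0.094,0.75,-0.62,-0.37,-1, 0,0,0.094,0.75,-0.62,-0.37,-1, 0,0,0.094,0.75,-0.62,-0.37,-1]'
python3 - <<'E'
from h import *
from scipy.spatial.transform import Rotation as Ro
o=ctrl.get_obs();R=Ro.from_rotvec(o['eef_rot']).as_matrix();print(R.round(3))
for p in((410,-50,330),(435,241,330)): print(R.T@(np.array(p)-o['tcp_pos'])/300)
E
```

```text
time: 1.23
tcp_pos: [348.7, -317.0, 329.4]
eef_rot: [3.116, -0.398, -0.001]
ft_force: [-0.0, -0.4, -0.2]
finger_gap: 7.6
finger_force: 0.0
[[ 0.968 -0.251 -0.   ]
 [-0.251 -0.968 -0.   ]
 [-0.     0.    -1.   ]]
[-0.02594771 -0.91272835 -0.0022159 ]
[-0.18921887 -1.87251319 -0.00241686]
```

```bash
python3 -m jog '[0,0,0,-0.1,-0.94,0,-1, 0,0,0,-0.1,-0.94,0,-1, 0,0,0,-0.1,-0.94,0,-1, 0,0,0,-0.1,-0.94,0,-1, 0,0,0,-0.1,-0.94,0,-1, 0,0,0,-0.1,-0.94,0,-1]' && python3 -m jog '[0,0,0,-0.1,-0.94,0,-1, 0,0,0,-0.1,-0.94,0,-1, 0,0,0,-0.1,-0.94,0,-1, 0,0,0,-0.1,-0.94,0,-1, 0,0,0,-0.1,-0.94,0,-1, 0,0,0,-0.1,-0.94,0,-1]'
python3 - <<'E'
from h import *
from scipy.spatial.transform import Rotation as Ro
o=ctrl.get_obs();R=Ro.from_rotvec(o['eef_rot']).as_matrix();print(R.round(3))
for p in((491,226,201),(557,209,40)): print(R.T@(np.array(p)-o['tcp_pos']))
cv2.imwrite("pics/w.png",ctrl.grab_frame("wrist")[:,:,::-1])
E
```

```text
time: 1.98
tcp_pos: [391.1, -35.7, 329.5]
eef_rot: [-3.116, 0.396, 0.0]
ft_force: [-1.4, 0.1, -0.6]
finger_gap: 0.3
finger_force: 0.0
time: 2.72
tcp_pos: [433.9, 244.1, 328.6]
eef_rot: [3.115, -0.398, -0.003]
ft_force: [-0.4, -0.3, -0.5]
finger_gap: 0.4
finger_force: 0.0
[[ 0.968 -0.251 -0.002]
 [-0.251 -0.968 -0.001]
 [-0.001  0.002 -1.   ]]
[ 59.97446953   2.92557966 127.4892787 ]
[128.35660001   2.54295508 288.39216192]
```

View pics/w.png

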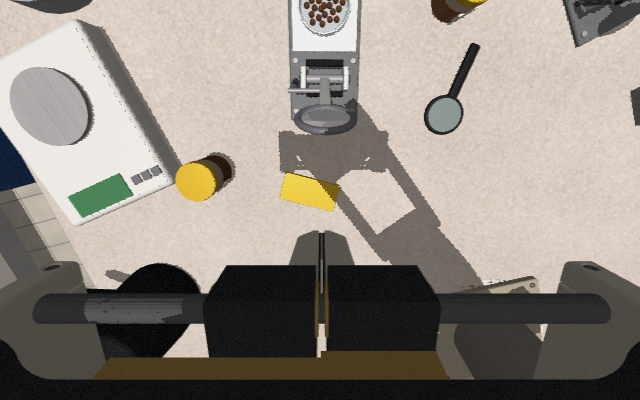

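The lens is centred at (325,118) in the wrist view, in line with the fingers at (322,232). I'll descend behind it and push.

```bash
python3 -m jog '[0,0,0,0,0.01,0.2,-1, 0,0,0,0,0.01,0.4,-1, 0,0,0,0,0.01,0.53,-1, 0,0,0,0,0.01,0.53,-1, 0,0,0,0.1,0.01,0.53,-1, 0,0,0,0.15,0.01,0.53,-1, 0,0,0,0.2,0.01,0.53,-1, 0,0,0,0.25,0.01,0.53,-1]' && python3 -m jog '[0,0,0,0.05,0,0,-1, 0,0,0,0.1,0,0,-1, 0,0,0,0.14,0,0,-1, 0,0,0,0.18,0,0,-1, 0,0,0,0.21,0,0,-1, 0,0,0,0.21,0,0,-1]'
python3 - <<'E'
from h import *
a=ctrl.grab_frame("scene")[130:310,300:480];b=ctrl.grab_frame("side")[240:400,200:400]
cv2.imwrite("pics/p.png",np.hstack([cv2.resize(a,(400,400)),cv2.resize(b,(400,400))])[:,:,::-1])
E
```

```text
time: 3.78
tcp_pos: [505.5, 222.3, 172.3]
eef_rot: [-3.115, 0.4, -0.0]
ft_force: [-4.7, 1.4, 3.0]
finger_gap: 0.4
finger_force: 2.1
time: 4.53
tcp_pos: [566.3, 206.2, 170.4]
eef_rot: [3.116, -0.4, -0.0]
ft_force: [-0.2, -0.1, -0.9]
finger_gap: 0.1
finger_force: 0.0
```

View pics/p.png

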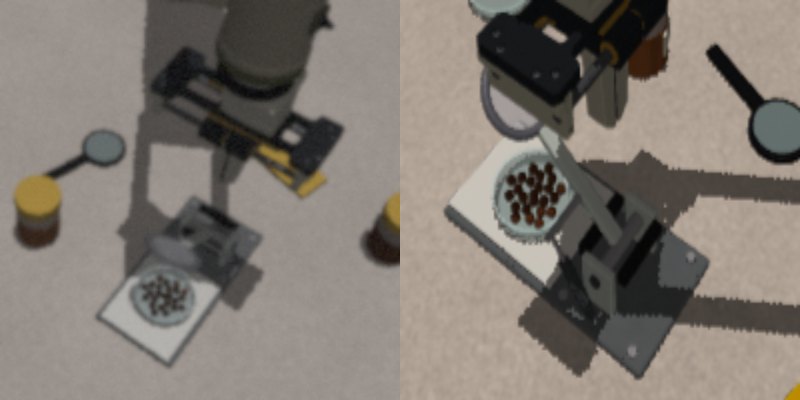

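The lens has gone forward, with the bar leaning over the dish, and contact force is zero. I'll back off, raise the arm and check.

```bash
python3 -m jog '[0,0,0,-0.2,0,0,-1, 0,0,0,-0.4,0,0,-1, 0,0,0,-0.45,0,0,-1, 0,0,0,-0.45,0,-0.2,-1, 0,0,0,-0.45,0,-0.4,-1, 0,0,0,-0.45,0,-0.5,-1, 0,0,0,-0.45,0,-0.5,-1, 0,0,0,-0.45,0,-0.5,-1]'
python3 - <<'E'
from h import *
A=ctrl.grab_frame("scene");B=ctrl.grab_frame("side")
a=A[130:310,200:460];b=B[120:400,200:480]
cv2.imwrite("pics/q.png",np.hstack([cv2.resize(a,(400,277)),cv2.resize(b,(400,277))])[:,:,::-1])
# expected: axle 557,209 ; lens centre at front stop
u=np.array([.968,-.25]);t=np.radians(50)
for r in(140,175):
    p=np.r_[np.array([557,209])+r*np.sin(t)*u,40+r*np.cos(t)]
    for n in("scene","side"):print(r,n,proj(n,p).round())
# dish by seed colour before/after
for n,I,(x,y) in(("scene",A,(374,263)),("side",B,(267,318))):
    J=cv2.imread(f"pics/{n}0.png")[:,:,::-1]
    for K in(J,I):
        w=K[y-22:y+23,x-25:x+26].astype(int);m=(w[:,:,0]-w[:,:,2]>25)
        ys,xs=np.nonzero(m);print(n,len(xs),xs.mean()+x-25,ys.mean()+y-22)
E
```

```text
time: 5.62
tcp_pos: [435.0, 240.4, 319.6]
eef_rot: [3.116, -0.399, -0.001]
ft_force: [0.2, -0.8, -1.3]
finger_gap: 0.4
finger_force: 0.0
140 scene [377. 244.]
140 side [260. 277.]
175 scene [373. 247.]
175 side [247. 261.]
scene 0 nan nan
scene 0 nan nan
side 303 267.47194719471946 315.4191419141914
side 170 272.3 310.05882352941177<stdin>:15: RuntimeWarning: Mean of empty slice.
  ret = ret.dtype.type(ret / rcount)
```

View pics/q.png

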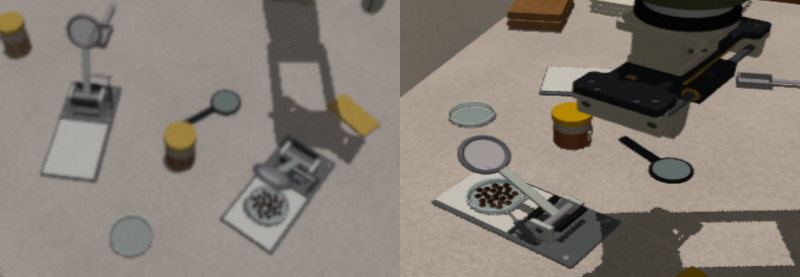

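The side view has the lens at (259,277) and the scene view at (378,244). Both are within about 1 px of the predicted front-stop position. The dish is still at (373,263), the spare is still parked, and the arm is clear.

```bash
python3 -c "
from cell import ctrl
print(ctrl.job_done())"
```

```text
the job is handed in; nothing more can be done
None
```

The magnifier over the dish of seeds is snapped down at its front stop, the dish has not moved measurably, the spare is still parked, and the job is handed in at about 6 s of robot time; the judge's verdict was not shown.

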